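# Hook the caddy out of the rack

## Task

Slide the rack's door all the way to the left, take the reaching hook from its rest, hook it inside the near rim of the steel caddy and draw the caddy out until it comes up against the stop bar, wherever that is clamped. Press it home there for a moment with a light steady pull, without ramming, so that it stands square in the dock, then lay the hook back in its rest as it was. Touch the caddy only with the hook, keep it upright, leave the door open and everything else where it is.

Things in the scene. Friction and masses are not known exactly. Their poses are not given: they have to be found in the camera images.
- rack: Fixed low pale wood rack, two bays side by side under a slatted roof, open front and back. Origin on the table under the middle of the roof's near edge; x into the bays (away from the robot), y to the robot's left. Roof x 0 to 150 mm, 345 wide, underside 125, top 139 mm high. Walls at y = -165, 0, +165. Right bay (middle y = -80) holds the caddy, left bay (y = +80) a stack of tubs.
- dock (a point): Point on the table in front of the right bay (axes as the rack's), in the middle of the dock between two low arms (35 mm high, at the rack's y = -165 and 0). A stop bar (140 mm long in y, 35 high, 20 thick) is clamped across the dock; its far face is 0 to 34 mm nearer the robot than this point, where exactly is not measured: feel for it. Pressed home: 4 N or more; over 22 N is ramming.
- gate (a joint): Sliding door of the rack, in m: 0 in front of the right bay, 0.16 at its left end stop (fully open: 0.154 or more). Slides along the rack's +y, stays where left, about 2 N of friction. Panel 145 mm wide, 8 thick, 73 high, 12 mm on the robot's side of the roof's edge.
- gate_knob (a point): Middle of the door's upright brass grip tab at the height to hold it, 107 mm above the table; the tab is 14 mm thick along the rack's y, 26 mm along x, and stands from 71 to 123 mm above the table, 33 mm on the robot's side of the door panel. Axes as the rack's.
- caddy: Loose open-topped stainless caddy, 76 mm (x) by 100 (y), 60 high, walls 4 mm, about 0.5 kg (varies, as does friction; dragging takes some 1 to 4 N). Origin: centre of its underside; x away from the robot. Starts under the roof, turned a few degrees. Thread reels 47 mm high stand fixed in its far half from x = +7 mm on; the 40 mm behind the near wall are empty.
- caddy_rim (a point): Middle of the top edge of the caddy's near wall, 60 mm above its underside; the wall is 4 mm thick (2 mm either side of this point along the caddy's x).
- hook: Loose reaching hook, 0.13 kg: wooden handle 90 mm long (x from -60 to +30), 20 mm wide (y), 22 mm high (z), then a steel rod of 8 mm diameter along +x to x = 115, where it bends straight down (-z). Origin on the handle's axis at the place to hold it; z up when it lies in its rest.
- hook_tip (a point): Lower end of the hook's bent tip, 115 mm ahead of and 40 mm below the hook's origin; the bent part is 8 mm thick.
- rest: Fixed pale wood rest for the hook: base 170 by 60 mm, 12 thick, two notched uprights at x = -48 (notch 28 mm wide, floor 61 mm high, carries the handle) and x = +65 (notch 16 wide, floor 68 high, carries the rod); notches 12 mm deep. The hook's x lies along the rest's x. Origin: on the table under the place where the hook is held.
- rest_seat (a point): Where the hook's origin lies when it lies in the rest, 72 mm above the table.
- jar: Bystander: lidded white ceramic jar, 84 mm wide, 120 mm high, loose; origin under its centre.
- tub0: Bystander: lowest of the three clear tubs (78 mm wide, 34 mm high each) stacked in the left bay.
- tub1: Bystander: middle tub.
- tub2: Bystander: top tub.
- hoop: Bystander: empty oval wooden hoop, 180 by 130 mm, 10 mm thick, lying flat.
- tweezers: Bystander: steel tweezers, 130 mm, lying flat.
Not all that is in view belongs to the job. Leave any blue, green or orange look-alike of the caddy alone.

How it is judged:
By the outcome, as a careful person would: the job done as asked, in the order asked, and still so for the second after the job is handed in, with the robot touching nothing.
It also fails if it takes over 72 s, if anything falls off the work surface, if the arm or the gripper's body presses on something with over 40 N, if the wrist force passes 120 N, or if a joint passes its speed limit or range.

## Robot

A 7-joint arm with a two-finger parallel gripper is mounted at the origin on the work surface. World frame = base frame: x ahead of the robot, y to its left, z up, the work surface at z = 0. Lengths are in mm, angles in rad, forces in N, time in s.
With the tool pointing down it reaches from about 400 to 875 mm from the base axis. Payload 4.4 kg.
Tool frame: the origin (TCP) lies on the centre line of the jaws, within the pads' length; the fingertips stand 25 mm ahead of it and the grasp point (between the pads) lies 6 mm ahead of it (ctrl.finger_overhang is the distance from the TCP to the fingertips, in mm); z points along the fingers, y is the line along which they close (so a half turn about z gives the same grasp; the last joint's range is limited). The gripper opens to 85 mm and grips with 20 to 120 N. Pads are 22 mm wide; open, the fingers measure 114 mm over their backs; the gripper's body (76 mm by 85 mm) begins 54 mm behind the grasp point. The pads swing forward as they close: fully open they stand 13 mm farther back than shut.
Start: joints at [1.23, 0.628, 0.038, 1.517, -0.027, 0.996, -0.02], TCP at [176.407, -625.618, 256.313] pointing down, gripper open.
Joint ranges: [-3.06, 3.06], [-0.37, 2.12], [-1.25, 1.32], [0.18, 2.47], [-1.1, 4.24], [0.23, 1.98], [-2.94, 2.94]. Speed limits (rad/s): [2.57, 2.57, 3.14, 3.14, 3.14, 3.14, 3.14].

## Interface

Orientations are given as [roll, pitch, yaw] about the fixed x, y, z axes, in that order (R = Rz(yaw) Ry(pitch) Rx(roll)).
In Python, from cell import ctrl gives the robot as it stands. The module is installed in compiled form; this text tells all that it offers.
- The arm moves only by the tool play_rows, never from a script. Its argument "targets" is a list of rows, each a list of 5 numbers: the closure, from 0 (fully open) to 1 (shut), then the shift along the tool's x, y, z in cm, then the turn about the tool's z in degrees. In form: [[gripper, dx, dy, dz, spin], ...]. A call has 1 to 10 rows; each row is the pose to reach, as a shift and turn from the pose commanded when the call began, along the tool's axes at that moment; what a row does not reach only later rows make up. A row lasts 1/10 s, in which the tool goes at most 50 mm and 8.59 degrees, less where a joint would pass 70% of its speed; a pose out of reach is approached as far as the arm can. A call with a gripper value outside its range is refused whole. The fingers move at their own pace and stop on an object; the grip force is fixed at half the most. Time passes only in rows, so rows that repeat a pose let the fingers close. It gives the time, the measured TCP pose, the force, the opening and the grip force at its end, in the units of the state.
- ctrl.read_state(): the state, without advancing time (a new reading comes with each control period).
- ctrl.get_image(name): name is "side" or "top" or "wrist"; returns (picture, depth): 480x640x3 uint8, red, green, blue; 480x640 float32, mm along the optical axis (not along the pixel's ray), 0 where there is no reading.
- ctrl.calibration(name): a dict with "vfov" (degrees; the focal length in pixels is half the picture's height over the tangent of half this angle, whatever the lens; pixels are square), "cx", "cy" (the principal point, pixels), "k1" (the pictures are not rectified: a ray, as slopes to the right and down, at radius r is drawn at 1 + k1 r^2 times it, then the intrinsics apply), "extrinsics" (4x4, takes a point from camera to world coordinates); the wrist camera has in their place "mount" (4x4, takes a point from camera to tool coordinates, whose origin is the TCP and whose axes are the flange's). Camera axes: x right, y down, z forward; pixel columns grow to the right and rows downward; lengths in mm; the calibration is good to about 2 mm. A picture is of the moment at which its call begins: read the wrist's pose just before it. calibration takes no time and is no camera call.
- ctrl.finish_job(): hands the job in; it is judged then, once.
Trained networks look in the newest picture that a camera, given by its name, has taken for a name from the list of things; names that differ only in an ending like _2 or _b are one class to them, and where a whole thing is asked for, a point or a joint stands for the part that bears it (a point fixed in the world has none). Each returns a list of dicts, best first, with "confidence" (0 to 1); they miss things now and then, are a little off and sometimes report something else, mostly with a low value. They report only what shows in the picture. A call takes as long as a camera call. They do not tell look-alikes from the thing itself.
- ctrl.search_frame(camera, name): "bbox" ([left, top, right, bottom] in pixels, round what is visible of it).
- ctrl.trace(camera, name): "pixels" (480x640 bool, what is visible of it) and "bbox" ([left, top, right, bottom] in pixels, round what is visible of it).
The state is a dict: "clock": time; "qpos": joint angles; "qd": joint speeds; "tau": joint torques, N m; "eef_pos": TCP position; "tool_rot": TCP orientation; "force": force on the tool from outside, world axes, zero at the start; "torque": the same for the moment, N m; "width": finger opening in mm; "gripper_force": force on a finger pad.
Only numpy, scipy, OpenCV 4.12 (cv2) and the standard library are available. Lean on these libraries where they do the work, as an engineer would, in place of code of your own. Each camera call takes 0.05 s, during which the arm holds its last target. There are 200 camera calls.

## Working session

There is one attempt and no reset: what is moved stays moved. The work goes in short steps, Python scripts to look and compute and a tool call to move; the robot and the scene stay as the last step left them, time stands still between calls to the robot, and variables do not carry over. Pictures are saved under pics/ and viewed, at most 10 in all, crops included, and the job is handed in when it is done.

Besides the shell and the picture viewer there is one more tool, called after "Emit:" in YAML: its name, and indented under it one key for each argument. play_rows: Moves the arm, as the interface text tells. Its arguments: {"type":"object","properties":{"targets":{"type":"array"}},"required":["targets"]}

```bash
mkdir -p pics
cat > h.py <<'E'
import numpy as np, cv2
from cell import ctrl
from scipy.spatial.transform import Rotation as R
def T_tool():
    s=ctrl.read_state(); T=np.eye(4); T[:3,:3]=R.from_euler('xyz',s['tool_rot']).as_matrix(); T[:3,3]=s['eef_pos']; return T
def cam(n):
    c=ctrl.calibration(n)
    return c,(T_tool()@np.array(c['mount']) if 'mount' in c else np.array(c['extrinsics']))
def shot(n):
    c,T=cam(n); im,d=ctrl.get_image(n); return im,d,c,T
def cloud(d,c,T):
    f=240/np.tan(np.radians(c['vfov'])/2)
    v,u=np.mgrid[0:480,0:640].astype(float)
    x=(u-c['cx'])/f; y=(v-c['cy'])/f
    a,b=x.copy(),y.copy()
    for _ in range(15):
        k=1+c['k1']*(a*a+b*b); a=x/k; b=y/k
    P=np.stack([a*d,b*d,d,np.ones_like(d)],-1)@T.T
    P=P[...,:3]; P[d<=0]=np.nan; return P
E
python3 - <<'E'
from h import *
s=ctrl.read_state(); print(s['tool_rot'],s['eef_pos'],s['clock'],s['width'],s['force'])
for n in('side','top'):
    im,d,c,T=shot(n); cv2.imwrite(f'pics/{n}0.png',im[...,::-1]); np.savez(f'{n}0.npz',im=im,d=d,P=cloud(d,c,T))
    print(n,c['vfov'],c['k1'],T.round(2).tolist())
    P=cloud(d,c,T)
    for k in['rack','gate','gate_knob','caddy','hook','rest','jar','hoop','tweezers']:
        for r in ctrl.trace(n,k)[:3]:
            q=P[r['pixels']]; print(k,round(r['confidence'],2),[int(t) for t in r['bbox']],np.nanmedian(q,0).round() if len(q) else '')
E
```

```text
[-3.13971534e+00  1.22394882e-05  2.74815359e-01] [ 176.27183719 -625.05059087  255.40838799] 0.0 85.27791638169855 [0.58637368 0.13694823 0.02030424]
side 47.78783969956077 -0.14124105057630745 [[-0.81, -0.36, 0.46, 82.02], [-0.58, 0.49, -0.65, 694.35], [0.01, -0.79, -0.61, 741.79], [0.0, 0.0, 0.0, 1.0]]
rack 0.68 [107, 161, 332, 335] [711. 130. 125.]
gate 0.74 [232, 208, 283, 284] [666.  70.  70.]
gate_knob 0.65 [234, 207, 282, 287] [667.  68.  69.]
gate_knob 0.48 [366, 171, 432, 234] [ 525. -270.   14.]
gate_knob 0.35 [107, 165, 332, 335] [712. 130. 122.]
caddy 0.9 [267, 170, 304, 215] [ 750. -167.   41.]
caddy 0.8 [342, 204, 397, 256] [ 533. -132.   40.]
caddy 0.76 [234, 217, 266, 254] [736.  14.  47.]
hook 0.93 [361, 172, 428, 202] [ 524. -274.   78.]
rest 0.56 [366, 174, 433, 233] [ 523. -269.   15.]
jar 0.74 [322, 144, 358, 194] [ 693. -271.   72.]
jar 0.61 [365, 173, 433, 233] [ 523. -269.   15.]
hoop 0.83 [225, 394, 335, 478] [384. 358.  10.]
tweezers 0.83 [327, 329, 368, 373] [397. 150.   6.]
top 44.23760384201497 -0.04257211530290262 [[-0.03, -0.99, 0.12, 424.17], [-1.0, 0.02, -0.02, 33.97], [0.02, -0.12, -0.99, 1224.9], [0.0, 0.0, 0.0, 1.0]]
rack 0.73 [161, 95, 351, 259] [729. 110. 137.]
rack 0.29 [256, 190, 329, 212] [669.  56.  72.]
gate 0.63 [254, 185, 330, 215] [669.  56.  72.]
gate_knob 0.71 [257, 188, 326, 215] [669.  56.  72.]
caddy 0.89 [367, 231, 424, 288] [ 539. -147.   23.]
caddy 0.69 [275, 142, 330, 182] [747.  41.  43.]
caddy 0.61 [372, 316, 439, 379] [ 360. -154.   21.]
hook 0.78 [462, 203, 474, 290] [ 529. -282.   82.]
rest 0.66 [444, 222, 481, 302] [ 534. -271.   13.]
rest 0.52 [460, 201, 474, 290] [ 530. -282.   81.]
jar 0.62 [445, 150, 490, 193] [ 700. -286.  103.]
hoop 0.94 [118, 302, 202, 369] [387. 351.   9.]
tweezers 0.74 [226, 326, 290, 336] [398. 147.   6.]
tweezers 0.39 [444, 220, 478, 304] [ 532. -270.   13.]
```

Run:
```python
import cv2
a=cv2.imread('pics/top0.png')[80:400,100:520]; cv2.imwrite('pics/top0c.png',cv2.resize(a,None,fx=1.85,fy=1.85,interpolation=cv2.INTER_CUBIC))
a=cv2.imread('pics/side0.png')[130:350,100:450]; cv2.imwrite('pics/side0c.png',cv2.resize(a,None,fx=2.2,fy=2.2,interpolation=cv2.INTER_CUBIC))
```

```text
(no output)
```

View pics/top0c.png

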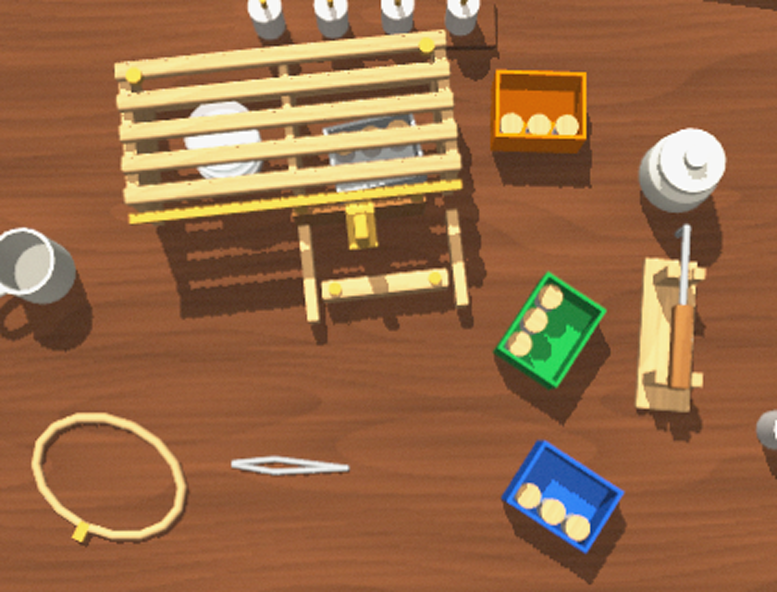

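View pics/side0c.png

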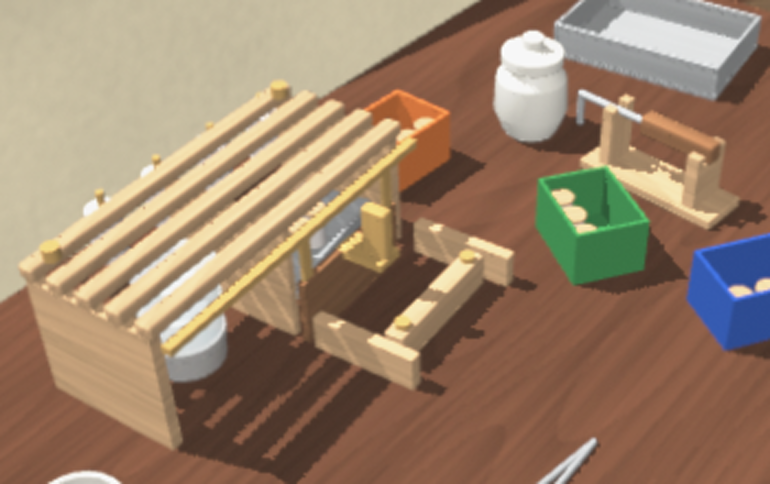

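The steel caddy lies under the roof in the right bay (full top picture around (302,162), seen through the slats). The look-alikes are orange (393,140), green (398,258) and blue (405,347). Only the grey one in the bay matches the description. The door tab is at about (295,202) and the hook at about (468,250).

Run:
```python
import numpy as np,cv2
D=np.load('top0.npz'); P=D['P']; im=D['im'].astype(int)
S=np.load('side0.npz')['P']
def sel(P,x0,x1,y0,y1,z0,z1): 
    m=(P[...,0]>x0)&(P[...,0]<x1)&(P[...,1]>y0)&(P[...,1]<y1)&(P[...,2]>z0)&(P[...,2]<z1); return P[m]
for n,Q in(('top',P),('side',S)):
    print(n)
    r=sel(Q,600,900,-150,320,134,143); print('roof',cv2.minAreaRect(r[:,:2].astype(np.float32)),np.median(r[:,2]))
    t=sel(Q,600,690,-20,100,119,127); print('tabtop',len(t),cv2.minAreaRect(t[:,:2].astype(np.float32)) if len(t) else'',np.median(t,0))
    rl=sel(Q,600,700,-150,320,110,160)
    for y in range(-130,300,40):
        a=rl[abs(rl[:,1]-y)<4]; a=a[a[:,2]>126]; print(y,len(a) and (a[:,0].min().round(1),a[a[:,0].argmin(),2].round(1)),end=' ')
    print()
    a=sel(Q,520,670,-130,70,30,41); print('dock',len(a)); 
    m=sel(Q,420,640,-320,-230,60,95); c,(w,h),ang=cv2.minAreaRect(m[:,:2].astype(np.float32)); print('hook',c,w,h,ang,m[:,2].max())
    hd=sel(Q,420,640,-320,-230,81,95)
    print('hooktop',len(hd),cv2.minAreaRect(hd[:,:2].astype(np.float32)),hd[:,2].max())
    lo=sel(Q,420,640,-330,-220,8,16); print('base',cv2.minAreaRect(lo[:,:2].astype(np.float32)),np.median(lo[:,2]))
    c=sel(Q,650,800,-80,70,52,68); print('caddytop',len(c),cv2.minAreaRect(c[:,:2].astype(np.float32)) if len(c)>4 else '')
```

```text
top
roof ((756.432861328125, 129.5380096435547), (152.8597412109375, 344.5419006347656), 4.637327194213867) 139.3164584717249
tabtop 378 ((656.3037719726562, 38.1495361328125), (52.42138671875, 119.62629699707031), 4.814243793487549) [673.79709527  52.22621814 124.18291328]
-130 0 -90 0 -50 (np.float64(679.3), np.float64(129.1)) -10 (np.float64(676.9), np.float64(126.1)) 30 (np.float64(671.9), np.float64(126.5)) 70 (np.float64(668.6), np.float64(128.5)) 110 (np.float64(666.1), np.float64(126.2)) 150 (np.float64(663.2), np.float64(126.9)) 190 (np.float64(658.3), np.float64(126.8)) 230 (np.float64(656.9), np.float64(128.6)) 270 (np.float64(653.5), np.float64(132.0)) 
dock 793
hook (554.10107421875, -283.0697021484375) 51.537322998046875 172.7569580078125 84.36831665039062 89.84933455186251
hooktop 453 ((552.5506591796875, -280.6943664550781), (38.80482482910156, 169.3708953857422), 78.69194030761719) 89.84933455186251
base ((532.9326171875, -270.841064453125), (92.34526824951172, 204.58912658691406), 87.77764129638672) 12.366740250076873
caddytop 258 ((726.4236450195312, 19.30192565917
[... 503 characters left out ...]
loat64(663.7), np.float64(126.6)) 150 (np.float64(658.8), np.float64(126.3)) 190 (np.float64(657.4), np.float64(126.2)) 230 (np.float64(654.6), np.float64(126.7)) 270 (np.float64(649.9), np.float64(126.5)) 
dock 674
hook (552.0205078125, -285.43505859375) 55.02370071411133 175.8182830810547 80.75183868408203 88.33979239570499
hooktop 237 ((531.2136840820312, -278.8310852050781), (40.36570739746094, 132.69749450683594), 83.86150360107422) 88.33979239570499
base ((531.4132690429688, -280.31927490234375), (66.55286407470703, 174.2630157470703), 84.90059661865234) 13.015101786626076
caddytop 234 ((725.4194946289062, 20.0203857421875), (112.75017547607422, 119.21539306640625), 11.340044975280762)
```

```bash
cat >> h.py <<'E'
A=np.radians(4.64); RO=np.array([680.4,124.0,0])
RR=R.from_euler('z',A).as_matrix()
def torack(P): return (P-RO)@RR
def fromrack(p): return RR@np.array(p,float)+RO
def plan(x,y,z,yaw):
    "grasp-centre target -> tool shift cm; TCP is 6 mm above grasp point"
    T=T_tool(); d=T[:3,:3].T@(np.array([x,y,z+6])-T[:3,3])/10
    cur=np.arctan2(T[1,0],T[0,0]); s=-np.degrees((yaw-cur+np.pi/2)%np.pi-np.pi/2)
    print('shift',d.round(2),'spin',round(s,2))
E
python3 - <<'E'
from h import *
for n in('top','side'):
    D=np.load(n+'0.npz'); Q=torack(D['P']); im=D['im'].astype(int)
    x,y,z=Q[...,0],Q[...,1],Q[...,2]
    m=(z>80)&(z<128)&(x<-24)&(x>-70)&(abs(y+80)<60)
    print(n,'tab',m.sum(),np.percentile(x[m],[2,50,98]).round(1),np.percentile(y[m],[2,50,98]).round(1),z[m].max())
    m2=m&(z>119); print(' tabtop',m2.sum(),np.percentile(x[m2],[2,50,98]).round(1),np.percentile(y[m2],[2,50,98]).round(1))
    m=(z>28)&(z<42)&(x<-10)&(x>-180)&(y>-130)&(y<-30)
    print(' bar',m.sum(),np.percentile(x[m],[3,50,97]).round(1),np.percentile(y[m],[2,98]).round(1))
    m=(z>28)&(z<42)&(x<-20)&(x>-180)&(abs(y)<10); print(' armL',np.percentile(x[m],[2,98]).round(1),np.percentile(y[m],[2,98]).round(1))
    m=(z>28)&(z<42)&(x<-20)&(x>-180)&(abs(y+165)<12); print(' armR',np.percentile(x[m],[2,98]).round(1),np.percentile(y[m],[2,98]).round(1))
    # caddy: grey pixels within bay
    g=(im.max(-1)-im.min(-1)<40)&(x>0)&(x<150)&(y>-155)&(y<-10)&(z<70)&(z>40)
    print(' caddy',g.sum(),np.percentile(x[g],[2,50,98]).round(1),np.percentile(y[g],[2,98]).round(1))
    for yy in range(-140,-20,10):
        q=g&(abs(y-yy)<5)&(z>52); 
        if q.sum()>2: print('  ',yy,q.sum(),np.percentile(x[q],[3,15,97]).round(1))
    t=ctrl.trace(n,'hook')[0]['pixels']; W=D['P'][t]; W=W[W[:,2]>66]
    c=W[:,:2].mean(0);U,s,V=np.linalg.svd(W[:,:2]-c); v=V[0]*np.sign(V[0,0]); p=(W[:,:2]-c)@v
    print(' hook',c.round(1),np.degrees(np.arctan2(v[1],v[0])).round(2),'ends',np.percentile(p,[1,99]).round(1), (c+v*np.percentile(p,1)).round(1),(c+v*np.percentile(p,99)).round(1))
E
```

```text
top tab 126 [-57.  -47.2 -31.7] [-70.7 -63.9 -57.3] 127.03483691420955
 tabtop 94 [-56.4 -43.4 -31.6] [-70.5 -64.  -57.8]
 bar 537 [-102.9  -92.6  -14.1] [-127.8  -32.3]
 armL [-123.5  -23. ] [-6.6  5.2]
 armR [-123.1  -22.4] [-171.4 -159.5]
 caddy 337 [11.2 80.  89.4] [-137.2  -37.4]
   -140 12 [17.5 18.3 51.1]
   -130 24 [17.  17.7 86.2]
   -120 16 [15.2 15.5 89.4]
   -110 20 [14.2 14.6 87.7]
   -100 23 [13.6 14.1 88.3]
   -90 23 [12.  12.5 87.1]
   -80 27 [10.6 12.6 87.3]
   -70 23 [11.3 12.1 85.8]
   -60 24 [10.1 11.3 84.7]
   -50 20 [11.  69.6 84.2]
   -40 34 [11.8 16.1 81.4]
 hook [ 533.6 -280.4] -6.93 ends [-64.6 108.5] [ 469.4 -272.7] [ 641.2 -293.5]
side tab 287 [-58.8 -48.9 -33.4] [-67.9 -57.1 -54. ] 125.7559615480519
 tabtop 74 [-58.1 -46.5 -34. ] [-68.4 -60.1 -54.5]
 bar 445 [-104.3  -94.7  -14.2] [-127.8  -32.2]
 armL [-125.1  -24.1] [-6.1  8.3]
 armR [-125.3  -22.7] [-171.5 -156.1]
 caddy 229 [ 6.6 15.2 67.5] [-137.3  -37.8]
   -140 14 [20.7 23.6 35.1]
   -130 24 [24.  30.9 65.3]
   -120 7 [14.5 15.1 19.5]
   -110 14 [13.6 14.  17.7]
   -100 14 [11.7 12.4 15.5]
   -90 14 [10.5 11.7 16.2]
   -80 16 [ 9.1  9.6 13.8]
   -70 12 [ 8.6  9.6 11.8]
   -60 14 [ 7.1  8.1 13.3]
   -50 8 [ 6.2  6.6 10.8]
   -40 29 [ 5.1  7.5 34.3]
 hook [ 527.6 -275.5] -7.6 ends [-61.5 112.9] [ 466.7 -267.3] [ 639.5 -290.4]
```

Run:
```python
from h import *
t=fromrack([-45,-63,0]); print(t); plan(t[0],t[1],250,A); plan(t[0],t[1],107,A)
```

```text
[640.64385255  57.56620785   0.        ]
shift [ 6.322e+01 -5.316e+01  3.000e-02] spin 11.1
shift [ 63.22 -53.16  14.33] spin 11.1
```

Emit:
play_rows:
  targets:
    - [0, 63.2, -53.2, -2, 11.1]
    - [0, 63.2, -53.2, -2, 11.1]
    - [0, 63.2, -53.2, -2, 11.1]
    - [0, 63.2, -53.2, -2, 11.1]
    - [0, 63.2, -53.2, -2, 11.1]
    - [0, 63.2, -53.2, -2, 11.1]
    - [0, 63.2, -53.2, -2, 11.1]
    - [0, 63.2, -53.2, -2, 11.1]
    - [0, 63.2, -53.2, -2, 11.1]
    - [0, 63.2, -53.2, -2, 11.1]

```text
clock: 2.1
eef_pos: [458.1, -210.3, 268.8]
tool_rot: [3.141, -0.001, 0.081]
force: [1.8, -0.9, 0.2]
width: 85.3
gripper_force: 0.0
```

```bash
python3 -c "
from h import *
s=ctrl.read_state();print(s['clock'],s['eef_pos'],s['tool_rot'],s['qpos'])
t=fromrack([-45,-63,0]);plan(t[0],t[1],250,A)"
```

```text
2.1 [ 458.13844805 -210.31759458  268.84183596] [ 3.14110980e+00 -8.48392094e-04  8.09174597e-02] [ 0.33526871  0.40452364  0.05488993  1.90391143 -0.0291201   0.83293856
 -1.08457154]
shift [ 20.36 -25.23   1.29] spin -0.0
```

Emit:
play_rows:
  targets:
    - [0, 20.4, -25.2, 1.2, 0]
    - [0, 20.4, -25.2, 1.2, 0]
    - [0, 20.4, -25.2, 1.2, 0]
    - [0, 20.4, -25.2, 1.2, 0]
    - [0, 20.4, -25.2, 1.2, 0]
    - [0, 20.4, -25.2, 1.2, 0]
    - [0, 20.4, -25.2, 1.2, 0]
    - [0, 20.4, -25.2, 1.2, 0]
    - [0, 20.4, -25.2, 1.2, 0]

```text
clock: 3.0
eef_pos: [639.8, 55.5, 256.0]
tool_rot: [3.141, 0.001, 0.082]
force: [-0.7, -0.7, 0.5]
width: 85.6
gripper_force: 0.0
```

Run:
```python
from h import *
t=fromrack([-45,-63,0]);plan(t[0],t[1],107,A)
im,d,c,T=shot('wrist'); Q=torack(cloud(d,c,T)); cv2.imwrite('pics/w1.png',im[...,::-1])
x,y,z=Q[...,0],Q[...,1],Q[...,2]
m=(z>117)&(z<129)&(x<-26)&(x>-70)&(abs(y+80)<60)
print(m.sum(),np.percentile(x[m],[2,50,98]).round(1),np.percentile(y[m],[2,50,98]).round(1),np.median(z[m]))
r=ctrl.trace('wrist','caddy')
for q in r[:2]: print(q['confidence'],q['bbox'],np.nanmedian(Q[q['pixels']],0))
```

```text
shift [ 0.12 -0.21 14.3 ] spin 0.05
862 [-58.  -44.9 -33.4] [-68.6 -62.3 -55.3] 123.02729559599614
0.93 [498.9, 1.2, 638.8, 114.6] [  83.37152468 -274.55631431   37.2824379 ]
0.88 [274.4, 48.6, 420.2, 137.5] [ 60.08146975 -87.89880621  37.14738798]
```

Emit:
play_rows:
  targets:
    - [0, 0.1, -0.2, 5, 0]
    - [0, 0.1, -0.2, 10, 0]
    - [0, 0.1, -0.2, 14.3, 0]
    - [0, 0.1, -0.2, 14.3, 0]
    - [1, 0.1, -0.2, 14.3, 0]
    - [1, 0.1, -0.2, 14.3, 0]
    - [1, 0.1, -0.2, 14.3, 0]
    - [1, 0.1, -0.2, 14.3, 0]
    - [1, 0.1, -0.2, 14.3, 0]
    - [1, 0.1, -0.2, 14.3, 0]

```text
clock: 4.1
eef_pos: [641.6, 57.8, 115.0]
tool_rot: [-3.142, -0.002, 0.081]
force: [-1.6, -0.7, 6.4]
width: 13.4
gripper_force: 59.0
```

Emit:
play_rows:
  targets:
    - [1, 0, -2, 0, 0]
    - [1, 0, -4.5, 0, 0]
    - [1, 0, -7, 0, 0]
    - [1, 0, -9.5, 0, 0]
    - [1, 0, -12, 0, 0]
    - [1, 0, -14, 0, 0]
    - [1, 0, -15.2, 0, 0]
    - [1, 0, -15.8, 0, 0]
    - [1, 0, -16.1, 0, 0]
    - [1, 0, -16.1, 0, 0]

```text
clock: 5.1
eef_pos: [629.7, 201.5, 115.0]
tool_rot: [3.121, 0.002, 0.073]
force: [-3.1, -27.7, 15.0]
width: 13.3
gripper_force: 65.6
```

Run:
```python
from h import *
for n in('side','top'):
    im,d,c,T=shot(n); Q=torack(cloud(d,c,T)); x,y,z=Q[...,0],Q[...,1],Q[...,2]
    for lab,Qz in (('now',Q),('before',torack(np.load(n+'0.npz')['P']))):
        x,y,z=Qz[...,0],Qz[...,1],Qz[...,2]
        m=(z>62)&(z<80)&(x<-8)&(x>-60)&(y>-170)&(y<180)
        print(n,lab,m.sum(),np.percentile(y[m],[0,2,50,98,100]).round(1),np.percentile(x[m],[2,98]).round(1))
    if n=='side': cv2.imwrite('pics/s2.png',cv2.resize(im[130:350,100:450,::-1],None,fx=2.2,fy=2.2))
s=ctrl.read_state();print(s['eef_pos'],s['force'],torack(s['eef_pos']))
```

```text
side now 507 [  8.2  12.1  94.7 151.8 153.4] [-59.3  -9.4]
side before 431 [-137.1 -130.   -49.     8.3    9.7] [-58.2  -8.5]
top now 82 [ 7.   7.3 64.6 88.1 88.9] [-57.2  -9.3]
top before 481 [-135.2 -131.5  -66.1    2.4    7.7] [-56.5  -8.3]
[629.66831521 201.45318252 115.00199572] [ -2.75103776 -28.38308139  13.40660811] [-44.29986036  81.3032699  115.00199572]
```

View pics/s2.png

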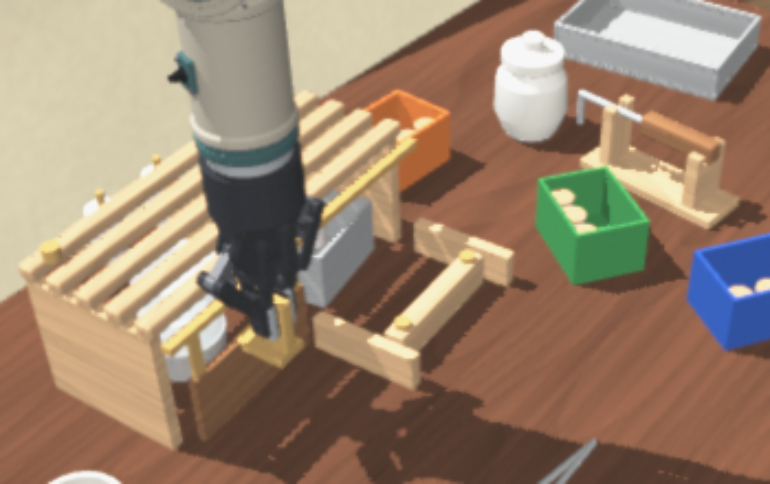

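The door panel now spans rack y ≈ 8 to 153 mm, which is fully open, and the caddy is visible in the bay. Next I relieve the tension, release and rise.

Emit:
play_rows:
  targets:
    - [1, 0, 1.4, 0, 0]
    - [1, 0, 1.4, 0, 0]
    - [0, 0, 1.4, 0, 0]
    - [0, 0, 1.4, 0, 0]
    - [0, 0, 1.4, 0, 0]
    - [0, 0, 1.4, 0, 0]
    - [0, 0, 1.4, -4, 0]
    - [0, 0, 1.4, -9, 0]
    - [0, 0, 1.4, -12, 0]
    - [0, 0, 1.4, -12, 0]

```text
clock: 6.2
eef_pos: [632.0, 205.5, 238.9]
tool_rot: [-3.139, -0.01, 0.081]
force: [1.1, -0.1, 0.0]
width: 85.7
gripper_force: 0.0
```

Run:
```python
from h import *
# hook origin: tail end + 60 mm along axis
h=np.radians(-7.2); o=np.array([468.5,-271.5])+60*np.array([np.cos(h),np.sin(h)]); print(o, torack(ctrl.read_state()['eef_pos']))
plan(o[0]-20,o[1],220,h)
```

```text
[ 528.02688208 -279.01999401] [-41.68563265  85.12448321 238.94335794]
shift [-16.3   47.28   1.01] spin 11.86
```

Emit:
play_rows:
  targets:
    - [0, -16.3, 47.3, 1, 11.9]
    - [0, -16.3, 47.3, 1, 11.9]
    - [0, -16.3, 47.3, 1, 11.9]
    - [0, -16.3, 47.3, 1, 11.9]
    - [0, -16.3, 47.3, 1, 11.9]
    - [0, -16.3, 47.3, 1, 11.9]
    - [0, -16.3, 47.3, 1, 11.9]
    - [0, -16.3, 47.3, 1, 11.9]
    - [0, -16.3, 47.3, 1, 11.9]
    - [0, -16.3, 47.3, 1, 11.9]

```text
clock: 7.2
eef_pos: [503.9, -281.4, 222.6]
tool_rot: [-3.141, 0.001, -0.126]
force: [1.0, -1.5, 0.7]
width: 85.4
gripper_force: 0.0
```

Emit:
play_rows:
  targets:
    - [0, 0, 0, 0, 0]
    - [0, 0, 0, 0, 0]
    - [0, 0, 0, 0, 0]

```text
clock: 7.5
eef_pos: [505.3, -278.3, 222.8]
tool_rot: [-3.14, 0.001, -0.125]
force: [0.2, -0.1, 0.3]
width: 85.5
gripper_force: 0.0
```

Run:
```python
from h import *
s=ctrl.read_state(); print(s['eef_pos'],s['tool_rot'])
im,d,c,T=shot('wrist'); P=cloud(d,c,T); np.savez('w_hook.npz',im=im,P=P)
r=ctrl.trace('wrist','hook'); print([(q['confidence'],q['bbox']) for q in r])
t=r[0]['pixels']; 
o=im.copy(); o[t]=o[t]//2+[0,0,127]; cv2.imwrite('pics/w3.png',o[...,::-1])
W=P[t]; W=W[W[:,2]>66]
c=np.median(W[:,:2],0);U,sv,V=np.linalg.svd(W[:,:2]-c,full_matrices=False); v=V[0]*np.sign(V[0,0]); n=np.array([-v[1],v[0]]); p=(W[:,:2]-c)@v; q=(W[:,:2]-c)@n
print(c,np.degrees(np.arctan2(v[1],v[0])))
for a in range(-100,140,10):
    k=abs(p-a)<5
    if k.sum()>5: print(a,(c+a*v).round(1),k.sum(),np.percentile(q[k],[3,50,97]).round(1),np.percentile(W[k,2],[10,90]).round(1))
```

```text
[ 505.27207529 -278.29632454  222.7996306 ] [-3.14001190e+00  7.97279401e-04 -1.24818753e-01]
[(0.55, [299.6, 4.3, 334.2, 292.4])]
[ 533.790928   -281.95284519] -6.085079069579744
-70 [ 464.2 -274.5] 99 [-7.   1.7 10.5] [81.8 83.7]
-60 [ 474.1 -275.6] 421 [-7.8  2.1 11.5] [81.9 84.1]
-50 [ 484.1 -276.7] 435 [-7.9  2.  11.2] [82.1 84.2]
-40 [ 494.  -277.7] 456 [-7.4  1.9 11.6] [81.9 84.1]
-30 [ 504.  -278.8] 455 [-8.   1.7 11.1] [81.9 84.1]
-20 [ 513.9 -279.8] 477 [-7.5  1.6 11.1] [81.9 84.1]
-10 [ 523.8 -280.9] 475 [-7.5  1.9 11.3] [82.1 84.1]
0 [ 533.8 -282. ] 487 [-7.6  1.8 10.9] [82.1 84.2]
10 [ 543.7 -283. ] 507 [-7.6  1.6 11. ] [81.9 84.1]
20 [ 553.7 -284.1] 441 [-7.2  1.4 10.7] [75.1 83.7]
30 [ 563.6 -285.1] 194 [-2.   1.5  5. ] [74.4 76.7]
40 [ 573.6 -286.2] 202 [-2.1  1.6  5.4] [74.1 76.7]
50 [ 583.5 -287.3] 221 [-2.3  1.5  5.2] [73.8 76.6]
60 [ 593.5 -288.3] 218 [-2.4  1.3  5. ] [73.9 76.8]
70 [ 603.4 -289.4] 224 [-2.6  1.1  4.8] [74.  76.7]
80 [ 613.3 -290.4] 238 [-2.8  1.4  5.2] [73.2 76.8]
90 [ 623.3 -291.5] 233 [-2.4  1.3  4.9] [73.7 76.8]
100 [ 633.2 -292.6] 232 [-2.5  1.1  4.7] [74.1 76.7]
110 [ 643.2 -293.6] 93 [-2.6  1.   4.7] [73.8 76.7]
```

View pics/w3.png

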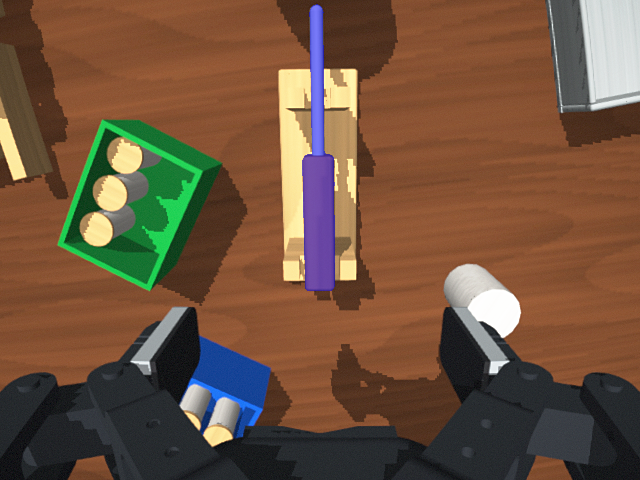

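The hook is traced cleanly: handle at (318,155–290), rod up to (316,8). The green box's corner is near the left finger's path, so I half-close before descending.

Run:
```python
from h import *
plan(525.5,-279.4,73,np.radians(-6.4))
P=np.load('w_hook.npz')['P']; im=np.load('w_hook.npz')['im'].astype(int)
g=(im[...,1]>im[...,0]+40)&(im[...,1]>im[...,2]+30); Q=P[g]; print(np.nanmin(Q[:,1]),Q[np.nanargmin(Q[:,1])])
```

```text
shift [ 1.99 -0.08 14.41] spin -0.67
-203.57901709179947 [ 553.85729408 -203.57901709    6.25776391]
```

Emit:
play_rows:
  targets:
    - [0.5, 2, -0.1, 0, -0.7]
    - [0.5, 2, -0.1, 3, -0.7]
    - [0.5, 2, -0.1, 6, -0.7]
    - [0.5, 2, -0.1, 9, -0.7]
    - [0.5, 2, -0.1, 12, -0.7]
    - [0.5, 2, -0.1, 14.4, -0.7]
    - [0.5, 2, -0.1, 14.4, -0.7]
    - [0.5, 2, -0.1, 14.4, -0.7]

```text
clock: 8.4
eef_pos: [525.5, -280.5, 79.6]
tool_rot: [-3.141, 0.0, -0.113]
force: [0.2, -0.1, -0.2]
width: 42.9
gripper_force: 0.0
```

Run:
```python
from h import *
s=ctrl.read_state(); print(s['eef_pos'],s['tool_rot'],s['width'],s['force']); plan(525.5,-279.4,73,np.radians(-6.4))
```

```text
[ 525.49049677 -280.48782685   79.62308834] [-3.14116789e+00  1.54095459e-04 -1.12649681e-01] 42.89738387095652 [ 0.21717767 -0.07580326 -0.20316359]
shift [-0.01 -0.11  0.06] spin -0.05
```

Emit:
play_rows:
  targets:
    - [1, 0, -0.1, 0, 0]
    - [1, 0, -0.1, 0, 0]
    - [1, 0, -0.1, 0, 0]
    - [1, 0, -0.1, 0, 0]
    - [1, 0, -0.1, 0, 0]
    - [1, 0, -0.1, 0, 0]

```text
clock: 9.0
eef_pos: [526.3, -280.7, 81.2]
tool_rot: [3.141, -0.003, -0.114]
force: [-0.2, 1.2, 6.9]
width: 19.1
gripper_force: 59.2
```

Run:
```python
from h import *
s=ctrl.read_state(); print(s['eef_pos'].tolist(),s['tool_rot'].tolist(),s['width'],s['force'],s['torque'])
np.save('grasp.npy',np.r_[s['eef_pos'],s['tool_rot']])
```

```text
[526.2869138489157, -280.6643100010263, 81.20861576180681] [3.1411438567505776, -0.0031481005177758092, -0.11410954143212027] 19.100660253137832 [-0.24461881  1.17346925  6.85642314] [0.24140162 0.06844946 0.07426949]
```

Emit:
play_rows:
  targets:
    - [1, 0, 0, -2, 0]
    - [1, 0, 0, -5, 0]
    - [1, 0, 0, -8, 0]
    - [1, 0, 0, -12, 0]
    - [1, 0, 0, -12, 0]
    - [1, 0, 0, -12, 0]

```text
clock: 9.6
eef_pos: [525.3, -280.7, 200.6]
tool_rot: [3.141, -0.002, -0.115]
force: [1.2, -0.1, -1.8]
width: 19.3
gripper_force: 58.7
```

Run:
```python
from h import *
s=ctrl.read_state(); print(s['eef_pos'],s['tool_rot'],s['width'],s['force'],s['torque'])
im,d,c,T=shot('wrist'); P=cloud(d,c,T); L=(P-T_tool()[:3,3])@T_tool()[:3,:3]
r=ctrl.trace('wrist','hook'); print([(q['confidence'],q['bbox']) for q in r]); 
W=L[r[0]['pixels']]; W=W[np.isfinite(W[:,0])]
for a in range(-40,140,15):
    k=(abs(W[:,0]-a)<5)&(W[:,2]>-30)&(W[:,2]<60)
    if k.sum()>5: print(a,k.sum(),np.percentile(W[k],[5,50,95],axis=0)[:,1:].round(1).tolist())
k=W[:,2]>-10; print('tip x max',np.percentile(W[k,0],99.5),'low z',np.percentile(W[:,2],99))
t0=fromrack([-91-40,-91,0]); t1=fromrack([29-115,-91,0])
plan(t0[0],t0[1],150,A); print(torack(s['eef_pos']))
cv2.imwrite('pics/w4.png',im[...,::-1])
```

```text
[ 525.28424899 -280.74114188  200.63875281] [ 3.14089605e+00 -2.22941354e-03 -1.14511999e-01] 19.34245360261951 [ 1.21832272 -0.0661993  -1.76377536] [0.00435381 0.07173001 0.01447173]
[(0.88, [284.0, 0.0, 352.9, 434.7]), (0.26, [2.8, 75.8, 36.6, 208.2])]
-25 1360 [[-8.8, -4.2], [-0.0, -3.2], [8.8, -1.7]]
-10 1531 [[-8.9, -4.2], [-0.4, -3.2], [8.4, -2.1]]
5 1701 [[-8.7, -4.2], [-0.1, -3.2], [8.4, -2.1]]
20 1942 [[-9.2, -4.2], [-0.4, -3.2], [8.5, -1.7]]
35 799 [[-4.1, 2.9], [-0.4, 4.3], [3.3, 6.6]]
50 851 [[-3.8, 3.0], [-0.1, 4.4], [3.3, 6.6]]
65 941 [[-4.0, 3.1], [-0.4, 4.4], [3.2, 6.7]]
80 980 [[-3.9, 3.0], [-0.4, 4.4], [3.1, 6.4]]
95 1080 [[-4.1, 3.0], [-0.4, 4.5], [3.3, 6.7]]
tip x max 103.41485171711116 low z 14.560258845603064
shift [ -0.16 -30.45   4.28] spin -11.19
[-187.34883053 -390.86660619  200.63875281]
```

```bash
cat >> h.py <<'E'
def planr(x,y,z):
    "tip target in rack frame (tip bottom z) -> tool shift"
    g=fromrack([x-115,y,0]); plan(g[0],g[1],z+40+8.5-6,A)
E
python3 - <<'E'
from h import *
planr(-35,-91,152); planr(-35,-91,67)
E
```

```text
shift [ -2.04 -30.09  -0.17] spin -11.19
shift [ -2.02 -30.08   8.33] spin -11.19
```

Emit:
play_rows:
  targets:
    - [1, -2, -3, 0, -1]
    - [1, -2, -7, 0, -3]
    - [1, -2, -11, 0, -5]
    - [1, -2, -15, 0, -7]
    - [1, -2, -19, 0, -9]
    - [1, -2, -23, 0, -11.2]
    - [1, -2, -27, 0, -11.2]
    - [1, -2, -30.1, 0, -11.2]
    - [1, -2, -30.1, 0, -11.2]
    - [1, -2, -30.1, 0, -11.2]

```text
clock: 10.7
eef_pos: [538.6, 21.5, 198.1]
tool_rot: [3.141, 0.003, 0.083]
force: [-0.2, 0.2, -1.7]
width: 18.8
gripper_force: 58.9
```

Run:
```python
from h import *
s=ctrl.read_state(); print(s['eef_pos'],s['tool_rot'],s['force'])
planr(-35,-91,67); planr(29,-91,67)
im,d,c,T=shot('wrist'); cv2.imwrite('pics/w5.png',im[...,::-1]); Q=torack(cloud(d,c,T)); x,y,z=Q[...,0],Q[...,1],Q[...,2]
g=(x>0)&(x<60)&(y>-145)&(y<-30)&(z>54)&(z<64)
for yy in range(-140,-30,10):
    q=g&(abs(y-yy)<5)
    if q.sum()>2: print(yy,q.sum(),np.percentile(x[q],[3,50]).round(1))
m=(z>95)&(z<124)&(x>-25)&(x<-5)&(y>-150)&(y<-10); print('rail z',m.sum(),np.percentile(z[m],[2,50]) if m.sum() else '')
b=(z>28)&(z<41)&(x>-130)&(x<-60)&(y>-130)&(y<-30); print('bar',b.sum(),np.percentile(x[b],[5,95]) if b.sum() else '')
for n in('top','side'):
    P=torack(np.load(n+'0.npz')['P']); x,y,z=P[...,0],P[...,1],P[...,2]
    b=(z>31)&(z<41)&(x>-130)&(x<-60)&(y>-130)&(y<-30); print(n,'bar',np.percentile(x[b],[3,97]))
    m=(z>85)&(z<135)&(x>-22)&(x<-8)&((y>20)|(y<-10)); print(n,'rail',np.percentile(z[m],[1,5,50]).round(1))
```

```text
[538.55257664  21.45281659 198.08727799] [3.14139573e+00 2.91313482e-03 8.32413228e-02] [-0.2055325   0.18372206 -1.66477682]
shift [-0.01  0.02  8.26] spin 0.13
shift [6.39 0.04 8.24] spin 0.13
rail z 0 
bar 3733 [-104.38106299  -86.05240827]
top bar [-102.89143636  -83.79690215]
top rail [ 90.1 101.9 121.6]
side bar [-104.34351883  -86.20691553]
side rail [ 90.5 103.  117.9]
```

Run:
```python
from h import *
im,d,c,T=shot('side'); cv2.imwrite('pics/s6.png',cv2.resize(im[150:290,190:350,::-1],None,fx=5,fy=4)); Q=torack(cloud(d,c,T)); x,y,z=Q[...,0],Q[...,1],Q[...,2]
m=(z>95)&(z<135)&(x>-24)&(x<-6)&(y>-150)&(y<-10); print(m.sum(),np.percentile(z[m],[0,2,10,50,98]).round(1))
g=(x>0)&(x<60)&(y>-145)&(y<-30)&(z>52)&(z<66)
for yy in range(-140,-30,10):
    q=g&(abs(y-yy)<5)
    if q.sum()>2: print(yy,q.sum(),np.percentile(x[q],[3,50]).round(1),np.percentile(z[q],95).round(1))
```

```text
328 [116.2 117.6 119.8 125.  128.2]
-140 22 [16.5 23. ] 61.9
-130 36 [16.2 29.5] 62.2
-120 10 [14.  15.5] 61.9
-110 15 [12.  14.3] 62.5
-100 16 [11.3 13.4] 62.2
-90 14 [11.1 13.1] 62.4
-80 15 [ 9.1 10.8] 61.2
-70 12 [7.5 9.4] 63.1
-60 19 [6.1 8.5] 63.1
-50 18 [5.3 7.2] 61.4
-40 47 [ 6.  16.2] 62.1
```

View pics/s6.png

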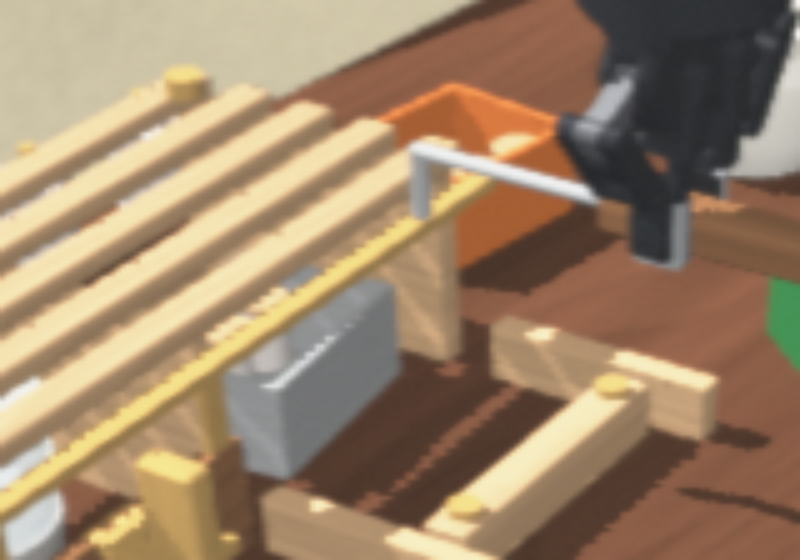

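The crop shows the steel caddy at (310,370) in the open bay, the hook held level, and the rail above the entry path. Now I lower the hook and go in.

Emit:
play_rows:
  targets:
    - [1, 0, 0, 3, 0.1]
    - [1, 0, 0, 6, 0.1]
    - [1, 0, 0, 8.2, 0.1]
    - [1, 0, 0, 8.2, 0.1]
    - [1, 1.5, 0, 8.2, 0.1]
    - [1, 3.5, 0, 8.2, 0.1]
    - [1, 5, 0, 8.2, 0.1]
    - [1, 6.4, 0, 8.2, 0.1]
    - [1, 6.4, 0, 8.2, 0.1]
    - [1, 6.4, 0, 8.2, 0.1]

```text
clock: 11.8
eef_pos: [602.9, 25.0, 118.0]
tool_rot: [3.141, 0.0, 0.078]
force: [-0.3, -0.8, -1.4]
width: 19.0
gripper_force: 58.9
```

Run:
```python
from h import *
s=ctrl.read_state(); print(s['eef_pos'],s['tool_rot'],s['force'],torack(s['eef_pos']))
planr(29,-91,30)
im,d,c,T=shot('side'); cv2.imwrite('pics/s7.png',cv2.resize(im[150:290,190:350,::-1],None,fx=5,fy=4,interpolation=cv2.INTER_CUBIC))
```

```text
[602.9073707   25.02410032 118.02485721] [3.14124326e+00 1.85892432e-04 7.80900271e-02] [-0.25891927 -0.75425234 -1.4469064 ] [-85.24529292 -92.38277084 118.02485721]
shift [-0.08 -0.14  3.95] spin -0.17
```

View pics/s7.png

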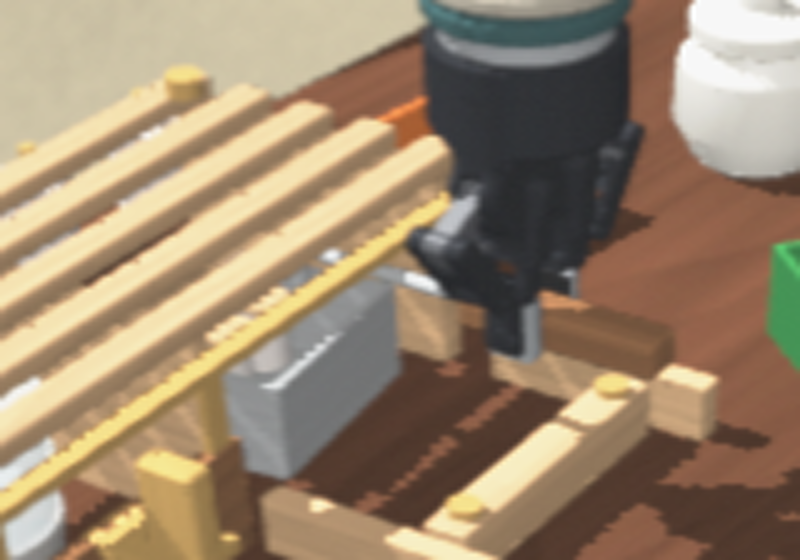

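The hook is under the rail with its tip at about (335,255), inside the near rim, and nothing is touching. I lower it and start the draw.

Emit:
play_rows:
  targets:
    - [1, 0, -0.1, 1.5, -0.2]
    - [1, 0, -0.1, 3, -0.2]
    - [1, 0, -0.1, 3.9, -0.2]
    - [1, 0, -0.1, 3.9, -0.2]
    - [1, -0.5, -0.1, 3.9, -0.2]
    - [1, -1, -0.1, 3.9, -0.2]
    - [1, -1.5, -0.1, 3.9, -0.2]
    - [1, -2, -0.1, 3.9, -0.2]
    - [1, -2.5, -0.1, 3.9, -0.2]
    - [1, -3, -0.1, 3.9, -0.2]

```text
clock: 12.85
eef_pos: [573.8, 24.6, 78.9]
tool_rot: [-3.142, -0.002, 0.083]
force: [3.0, 1.0, -2.1]
width: 19.0
gripper_force: 58.8
```

```bash
cat > st.py <<'E'
from h import *
s=ctrl.read_state(); print(s['clock'],'tip rack',(torack(s['eef_pos'])+[115,0,-48.5]).round(1),'rot',np.array(s['tool_rot']).round(4),'F rack',(s['force']@RR).round(2),'M',np.array(s['torque']).round(2))
im,d,c,T=shot('top'); Q=torack(cloud(d,c,T)); x,y,z=Q[...,0],Q[...,1],Q[...,2]; i=im.astype(int)
g=(i.max(-1)-i.min(-1)<40)&(x>-100)&(x<60)&(y>-155)&(y<-15)&(z<66)&(z>52)
for yy in range(-140,-20,10):
    q=g&(abs(y-yy)<5)
    if q.sum()>2: print('  ',yy,q.sum(),np.percentile(x[q],[3,15]).round(1),end='')
print()
E
python3 st.py
```

```text
12.85 tip rack [  0.7 -90.4  30.4] rot [-3.1416e+00 -2.1000e-03  8.2900e-02] F rack [ 3.11  0.7  -2.08] M [ 0.17 -0.67 -0.01]
   -140 18 [10.2 12.7]   -130 7 [41.1 44.1]   -40 18 [11.1 13.5]
```

Emit:
play_rows:
  targets:
    - [1, -0.8, 0, 0, 0]
    - [1, -1.6, 0, 0, 0]
    - [1, -2.4, 0, 0, 0]
    - [1, -3.2, 0, 0, 0]
    - [1, -4, 0, 0, 0]
    - [1, -4.8, 0, 0, 0]
    - [1, -5.5, 0, 0, 0]
    - [1, -6, 0, 0, 0]
    - [1, -6.4, 0, 0, 0]
    - [1, -6.6, 0, 0, 0]

```text
clock: 13.9
eef_pos: [507.4, 19.1, 78.5]
tool_rot: [3.142, -0.0, 0.083]
force: [5.0, 0.1, 0.1]
width: 19.6
gripper_force: 59.0
```

```bash
python3 st.py
```

```text
13.9 tip rack [-65.9 -90.6  30. ] rot [ 3.1415e+00 -5.0000e-04  8.2700e-02] F rack [ 5.01 -0.31  0.06] M [ 0.1  -1.04  0.  ]
   -140 81 [-70.4 -65.6]   -130 11 [-71.  -70.5]   -120 14 [-71.8 -71.4]   -110 14 [-71.8 -71.3]   -100 14 [-72.9 -72.4]   -80 14 [-72.9 -72.5]   -70 15 [-73.2 -72.8]   -60 14 [-73.6 -73.5]   -50 16 [-74.2 -73.7]   -40 70 [-71.4 -62.8]
```

Emit:
play_rows:
  targets:
    - [1, -0.3, 0, 0, 0]
    - [1, -0.5, 0, 0, 0]
    - [1, -0.7, 0, 0, 0]
    - [1, -0.8, 0, 0, 0]
    - [1, -0.9, 0, 0, 0]
    - [1, -1, 0, 0, 0]

```text
clock: 14.55
eef_pos: [497.8, 18.3, 78.5]
tool_rot: [-3.142, -0.001, 0.083]
force: [5.6, 1.1, -0.9]
width: 19.1
gripper_force: 59.0
```

Emit:
play_rows:
  targets:
    - [1, -0.1, 0, 0, 0]
    - [1, -0.2, 0, 0, 0]

```text
clock: 14.75
eef_pos: [496.8, 18.2, 78.6]
tool_rot: [3.142, -0.003, 0.083]
force: [7.3, 0.8, -3.0]
width: 18.9
gripper_force: 58.8
```

```bash
python3 st.py
```

```text
14.75 tip rack [-76.6 -90.6  30.1] rot [ 3.1415e+00 -2.6000e-03  8.2700e-02] F rack [ 7.3   0.17 -2.99] M [ 0.13 -1.6  -0.03]
   -140 90 [-82.  -73.8]   -130 27 [-83.1 -82.1]   -120 30 [-83.1 -82.5]   -110 26 [-82.9 -82.1]   -100 24 [-82.9 -82.4]   -90 20 [-82.8 -80.4]   -80 30 [-83.2 -82.2]   -70 25 [-83.2 -82. ]   -60 29 [-83.2 -81.5]   -50 32 [-82.7 -81.7]   -40 65 [-81.4 -71.8]
```

Emit:
play_rows:
  targets:
    - [1, -0.1, 0, 0, 0]
    - [1, -0.1, 0, 0, 0]
    - [1, -0.2, 0, 0, 0]
    - [1, -0.2, 0, 0, 0]

```text
clock: 15.2
eef_pos: [496.7, 18.2, 78.7]
tool_rot: [3.141, -0.006, 0.083]
force: [10.4, 1.3, -5.5]
width: 18.9
gripper_force: 58.7
```

Emit:
play_rows:
  targets:
    - [1, -0.1, 0, 0, 0]
    - [1, -0.2, 0, 0, 0]
    - [1, -0.2, 0, 0, 0]
    - [1, -0.2, 0, 0, 0]
    - [1, -0.2, 0, 0, 0]
    - [1, -0.2, 0, 0, 0]
    - [1, -0.2, 0, 0, 0]
    - [1, -0.2, 0, 0, 0]
    - [1, -0.2, 0, 0, 0]
    - [1, -0.2, 0, 0, 0]

```text
clock: 16.2
eef_pos: [496.6, 18.2, 78.7]
tool_rot: [3.141, -0.01, 0.083]
force: [14.4, 1.4, -7.8]
width: 18.8
gripper_force: 58.8
```

```bash
python3 st.py
```

```text
16.2 tip rack [-76.7 -90.6  30.2] rot [ 3.1414 -0.0098  0.0828] F rack [14.51  0.26 -7.81] M [ 0.16 -2.37 -0.02]
   -140 89 [-82.4 -73.9]   -130 27 [-83.  -82.3]   -120 28 [-82.9 -82.1]   -110 26 [-83.1 -82.7]   -100 28 [-83.1 -82.1]   -90 19 [-82.2 -80. ]   -80 29 [-83.2 -82.6]   -70 23 [-83.1 -82.5]   -60 28 [-82.9 -81.7]   -50 33 [-83.1 -81.5]   -40 67 [-81.5 -71.5]
```

Emit:
play_rows:
  targets:
    - [1, 0.3, 0, 0, 0]
    - [1, 0.7, 0, 0, 0]
    - [1, 1.3, 0, 0, 0]
    - [1, 1.8, 0, 0, 0]
    - [1, 1.8, 0, 0, 0]
    - [1, 1.8, 0, 0, 0]

```text
clock: 16.85
eef_pos: [508.7, 19.2, 78.2]
tool_rot: [-3.142, 0.002, 0.083]
force: [-0.3, 0.6, -1.2]
width: 19.0
gripper_force: 59.8
```

```bash
python3 st.py
```

```text
16.85 tip rack [-64.6 -90.6  29.7] rot [-3.1416e+00  1.7000e-03  8.2800e-02] F rack [-0.22  0.58 -1.16] M [-0.03  0.02  0.01]
   -140 89 [-81.9 -73.7]   -130 27 [-82.7 -82.3]   -120 28 [-82.7 -82. ]   -110 24 [-83.  -81.8]   -100 23 [-82.3 -80.7]   -90 19 [-81.1 -65.3]   -80 24 [-82.  -81.3]   -70 19 [-82.8 -81. ]   -60 14 [-11.9 -11.4]   -50 25 [-62.4 -42.5]   -40 64 [-75.2 -67.5]
```

Emit:
play_rows:
  targets:
    - [1, 0, 0, -1, 0]
    - [1, 0, 0, -2.5, 0]
    - [1, 0, 0, -5, 0]
    - [1, 0, 0, -8, 0]
    - [1, 0, 0, -12, 0]
    - [1, 0, 0, -12, 0]
    - [1, 0, 0, -12, 0]

```text
clock: 17.6
eef_pos: [509.7, 19.3, 199.8]
tool_rot: [-3.141, -0.002, 0.083]
force: [-0.6, 0.0, -1.0]
width: 19.2
gripper_force: 59.8
```

```bash
python3 - <<'E'
from h import *
s=ctrl.read_state(); print(s['eef_pos'],s['tool_rot'],s['force'],s['torque'])
im,d,c,T=shot('wrist'); P=cloud(d,c,T); L=(P-T_tool()[:3,3])@T_tool()[:3,:3]
W=L[ctrl.trace('wrist','hook')[0]['pixels']]; W=W[np.isfinite(W[:,0])]
for a in (-25,5,20,35,65,95):
    k=(abs(W[:,0]-a)<5)&(W[:,2]>-30)&(W[:,2]<60)
    if k.sum()>5: print(a,k.sum(),np.percentile(W[k],[5,50,95],axis=0)[:,1:].round(1).tolist())
g=np.load('grasp.npy'); print(g); plan(g[0],g[1],193-6,g[5])
E
python3 st.py
```

```text
[509.7125424   19.30274904 199.77248983] [-3.14149152e+00 -2.33999971e-03  8.27839798e-02] [-0.62107481  0.01881662 -0.97174117] [-0.00545922  0.02497361 -0.01111748]
-25 1366 [[-8.9, -4.0], [-0.1, -3.1], [8.4, -1.8]]
5 1677 [[-9.1, -4.1], [-0.5, -3.1], [8.0, -2.0]]
20 1939 [[-9.5, -4.1], [-0.8, -3.1], [8.1, -1.6]]
35 802 [[-4.3, 2.9], [-0.8, 4.4], [2.9, 6.7]]
65 887 [[-4.3, 3.3], [-0.8, 4.5], [2.7, 6.6]]
95 1070 [[-4.5, 3.2], [-0.8, 4.6], [2.8, 6.7]]
[ 5.26286914e+02 -2.80664310e+02  8.12086158e+01  3.14114386e+00
 -3.14810052e-03 -1.14109541e-01]
shift [-0.71 30.04  0.49] spin 11.28
17.7 tip rack [-64.8 -90.5 149.4] rot [-3.1415e+00  1.7000e-03  8.2800e-02] F rack [ 0.61 -0.96 -1.4 ] M [0.01 0.04 0.03]
   -140 56 [-51.9 -47.4]   -130 15 [-11.1 -10.7]   -120 14 [-11.  -10.7]   -110 14 [-11.1 -10.9]   -100 11 [-11.8 -10.7]   -90 14 [-11.7 -10.8]   -80 14 [-11.4 -11.1]   -70 15 [-81.6 -11.4]   -60 14 [-11.6 -10.7]   -50 18 [-42.2 -23.9]   -40 29 [-39.7 -36. ]
```

Emit:
play_rows:
  targets:
    - [1, -0.7, 4, 0, 2]
    - [1, -0.7, 8, 0, 4]
    - [1, -0.7, 12, 0, 6]
    - [1, -0.7, 16, 0, 8]
    - [1, -0.7, 20, 0, 10]
    - [1, -0.7, 24, 0, 11.3]
    - [1, -0.7, 28, 0, 11.3]
    - [1, -0.7, 30, 0, 11.3]
    - [1, -0.7, 30, 0, 11.3]
    - [1, -0.7, 30, 0, 11.3]

```text
clock: 18.75
eef_pos: [526.4, -279.8, 196.9]
tool_rot: [-3.14, 0.003, -0.115]
force: [-0.5, 0.0, -1.7]
width: 18.7
gripper_force: 59.8
```

Emit:
play_rows:
  targets:
    - [1, 0, 0, 0, 0]
    - [1, 0, 0, 0, 0]

```text
clock: 18.95
eef_pos: [527.5, -278.5, 198.0]
tool_rot: [-3.14, 0.001, -0.112]
force: [-0.2, -0.0, -1.2]
width: 18.7
gripper_force: 59.8
```

Run:
```python
from h import *
s=ctrl.read_state(); print(s['eef_pos'],s['tool_rot'],s['force'])
plan(525.6,-280.7,100-6,-.1143); plan(525.6,-280.7,82-6,-.1143)
```

```text
[ 527.46520874 -278.52189091  198.04906516] [-3.14044644e+00  8.78528985e-04 -1.12216981e-01] [-0.19190305 -0.03363578 -1.19515148]
shift [-0.15  0.25  9.8 ] spin 0.12
shift [-0.15  0.25 11.6 ] spin 0.12
```

Emit:
play_rows:
  targets:
    - [1, -0.2, 0.2, 3, 0.1]
    - [1, -0.2, 0.2, 6, 0.1]
    - [1, -0.2, 0.2, 8.5, 0.1]
    - [1, -0.2, 0.2, 9.8, 0.1]
    - [1, -0.2, 0.2, 9.8, 0.1]
    - [1, -0.2, 0.2, 9.8, 0.1]

```text
clock: 19.55
eef_pos: [525.8, -282.0, 101.1]
tool_rot: [3.141, -0.001, -0.116]
force: [-0.1, -0.7, -1.4]
width: 19.1
gripper_force: 59.8
```

Run:
```python
from h import *
s=ctrl.read_state(); print(s['eef_pos'],s['tool_rot'],s['force'])
plan(525.6,-280.7,82-6,-.1143)
```

```text
[ 525.80450733 -281.97178117  101.12400504] [ 3.14128234e+00 -1.04406007e-03 -1.15650939e-01] [-0.08897403 -0.68428128 -1.40559146]
shift [-0.04 -0.12  1.91] spin -0.08
```

Emit:
play_rows:
  targets:
    - [1, 0, -0.1, 0.7, -0.1]
    - [1, 0, -0.1, 1.3, -0.1]
    - [1, 0, -0.1, 1.7, -0.1]
    - [1, 0, -0.1, 1.9, -0.1]
    - [1, 0, -0.1, 1.9, -0.1]
    - [1, 0, -0.1, 1.9, -0.1]

```text
clock: 20.15
eef_pos: [525.3, -281.1, 81.5]
tool_rot: [3.142, -0.0, -0.115]
force: [-0.7, 0.1, -1.7]
width: 19.3
gripper_force: 59.9
```

Emit:
play_rows:
  targets:
    - [1, 0, 0, 0.1, 0]
    - [1, 0, 0, 0.1, 0]
    - [1, 0, 0, 0.15, 0]
    - [1, 0, 0, 0.15, 0]

```text
clock: 20.55
eef_pos: [525.4, -281.2, 81.2]
tool_rot: [3.141, -0.001, -0.115]
force: [-2.9, 1.5, 7.8]
width: 18.7
gripper_force: 61.3
```

Emit:
play_rows:
  targets:
    - [1, 0, 0, -0.05, 0]
    - [0.5, 0, 0, -0.05, 0]
    - [0.5, 0, 0, -0.05, 0]
    - [0.5, 0, 0, -0.05, 0]
    - [0.5, 0, 0, -0.05, 0]
    - [0.5, 0, 0, -2, 0]
    - [0.5, 0, 0, -5, 0]
    - [0.5, 0, 0, -10, 0]
    - [0.5, -3, 0, -14, 0]
    - [0.5, -3, 0, -14, 0]

```text
clock: 21.55
eef_pos: [494.8, -279.6, 225.1]
tool_rot: [3.138, -0.006, -0.117]
force: [0.3, -1.1, 0.3]
width: 42.6
gripper_force: 0.0
```

Emit:
play_rows:
  targets:
    - [0.5, 0, 0, 0, 0]
    - [0.5, 0, 0, 0, 0]
    - [0.5, 0, 0, 0, 0]

```text
clock: 21.85
eef_pos: [495.3, -277.1, 218.3]
tool_rot: [-3.141, 0.002, -0.114]
force: [0.4, 0.4, 0.1]
width: 42.4
gripper_force: 0.0
```

Run:
```python
from h import *
s=ctrl.read_state(); print(s['clock'],s['force'],s['width'])
im,d,c,T=shot('wrist'); P=cloud(d,c,T)
W=P[ctrl.trace('wrist','hook')[0]['pixels']]; W=W[W[:,2]>66]
b=np.load('w_hook.npz')
v=np.array([np.cos(-.1117),np.sin(-.1117)]);n=np.array([-v[1],v[0]]);p=(W[:,:2]-[525.5,-279.4])@v;q=(W[:,:2]-[525.5,-279.4])@n
print('ends',np.percentile(p,[.3,99.7]))
for a in(-50,0,25,60,100):
    k=abs(p-a)<5; print(a,k.sum(),np.percentile(q[k],[3,50,97]).round(1),np.percentile(W[k,2],[10,90]).round(1))
im,d,c,T=shot('top'); Q=torack(cloud(d,c,T)); x,y,z=Q[...,0],Q[...,1],Q[...,2]; i=im.astype(int)
cv2.imwrite('pics/t9.png',cv2.resize(im[80:400,100:520,::-1],None,fx=1.85,fy=1.85,interpolation=cv2.INTER_CUBIC))
g=(i.max(-1)-i.min(-1)<40)&(x>-100)&(x<60)&(y>-155)&(y<-15)&(z<66)&(z>54); print('caddy',cv2.minAreaRect(Q[g][:,:2].astype(np.float32)))
```

```text
21.85 [0.39097573 0.38294122 0.10939529] 42.37196889722063
ends [-59.39414034 108.8010983 ]
-50 452 [-10.7  -1.3   8.4] [82.1 84. ]
0 514 [-10.6  -1.3   8. ] [82.  84.1]
25 519 [-10.4  -1.4   7.7] [80.8 84. ]
60 229 [-5.1 -1.4  2.2] [74.1 76.7]
100 253 [-5.  -0.9  2.6] [73.7 76.7]
caddy ((-44.724327087402344, -91.4396743774414), (77.89543151855469, 99.9596939086914), 0.16401498019695282)
```

View pics/t9.png

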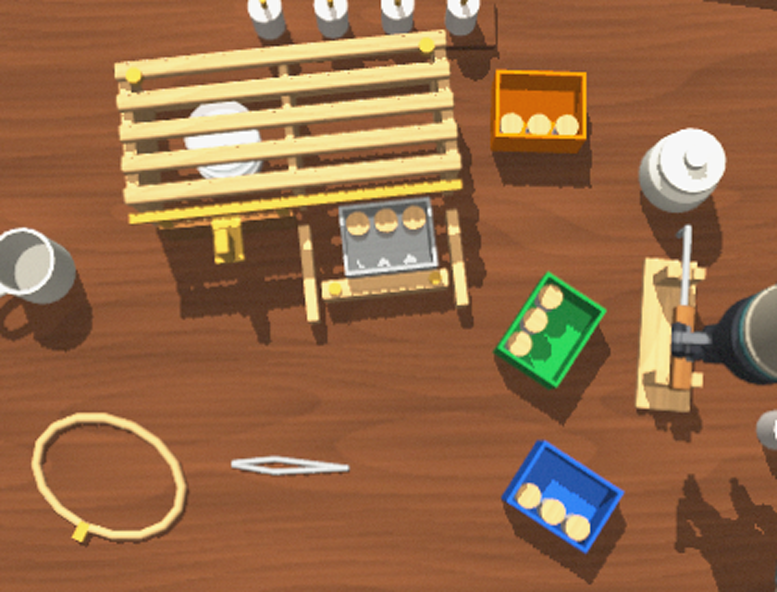

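The top view shows the caddy square against the bar at about (390,240), the hook in its rest as before, the door open, and the bystanders where they were.

```bash
python3 -c "
from cell import ctrl
print(ctrl.finish_job())"
```

```text
the job is handed in; nothing more can be done
None
```

The job is handed in after about 22 s of robot time: the door is fully open, the caddy was pressed home at about 14 N and stands square against the stop bar, the hook is back in its rest, and nothing else looked moved in the last top picture.

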